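Slide the tin round the guide rails and home under the warming head

ROBOT

A 7-joint arm with a two-finger parallel gripper is mounted at the origin on the work surface. World frame = base frame: x ahead of the robot, y to its left, z up, the work surface at z = 0. Lengths are in m, angles in rad, forces in N, time in s.
With the tool pointing down it reaches from about 0.4 to 0.85 m from the base axis. Payload 10.4 kg.
Tool frame: the origin (TCP) lies at the very end of the fingers, on their centre line; the grasp point (between the pads) lies 19 mm behind it; z points along the fingers, y is the line along which they close (so a half turn about z gives the same grasp; the last joint's range is limited). The gripper opens to 87 mm and grips with 3 to 60 N. Pads are 19 mm wide; open, the fingers measure 117 mm over their backs; the gripper's body (75 mm by 190 mm) begins 51 mm behind the grasp point.
Start: joints at [-1.273, 0.332, -0.065, 1.46, 0.022, 1.35, -0.088], TCP at [0.197, 0.593, 0.223] pointing down, gripper open.
Joint ranges: [-2.6, 2.6], [-0.5, 2.12], [-1.47, 1.34], [0.16, 2.42], [-1.27, 4.41], [0.06, 2.06], [-2.6, 2.6]. Speed limits (rad/s): [2.22, 2.22, 2.79, 2.79, 3.14, 3.14, 3.14].

INTERFACE

Orientations are given as a rotation vector (axis times angle).
In Python, from plant import arm, optics gives the robot as it stands.
- The arm moves only by the tool arm_command, never from a script. Its argument "deltas" is a list of rows, each a list of 3 entries, a list of its own where there are three numbers: the opening, from 0 (shut) to 1 (fully open), then the shift along the tool's x, y, z in m, then the turn about the tool's z in rad. A call has 1 to 5 rows; each row is the pose to reach, as a shift and turn from the pose commanded when the call began, along the tool's axes at that moment; what a row does not reach only later rows make up. A row lasts 1/12 s, in which the tool goes at most 41.7 mm and 7.16 degrees, less where a joint would pass 70% of its speed; a pose out of reach is approached as far as the arm can. A call with a gripper value outside its range is refused whole. The fingers move at their own pace and stop on an object; "force" is the grip in N (left out, the last holds). Time passes only in rows, so rows that repeat a pose let the fingers close. It gives the time, the measured TCP pose, the force, the opening and the grip force at its end, in the units of the state.
- arm.sense(): the state, without advancing time (a new reading comes with each control period).
- optics.camera(name): name is "scene" or "top" or "wrist"; returns the picture (480x640x3 uint8, red, green, blue); there is no depth.
- optics.camera_info(name): a dict with "intrinsics" (3x3 intrinsics, pixels), "camera_from_world" (4x4, takes a point from world to camera coordinates). Camera axes: x right, y down, z forward; pixel columns grow to the right and rows downward; lengths in m; the calibration is good to about 2 mm. The wrist camera is an equidistant fisheye: a pixel r from the principal point sees the ray r / f radians off the axis. A picture is of the moment at which its call begins: read the wrist's pose just before it. camera_info takes no time and is no camera call; for the wrist camera it gives the pose at the moment of the call.
- arm.finish_job(): hands the job in; it is judged then, once.
The state is a dict: "time_s": time; "joint_positions": joint angles; "joint_velocities": joint speeds; "joint_torque": joint torques, N m; "eef_pos": TCP position; "orientation": TCP orientation; "ft_force": force on the tool from outside, world axes, zero at the start; "ft_torque": the same for the moment, N m; "finger_gap": finger opening in m; "grasp_force": force on a finger pad.
Only numpy, scipy, OpenCV 4.12 (cv2) and the standard library are available. Lean on these libraries where they do the work, as an engineer would, in place of code of your own. Each camera call takes 0.05 s, during which the arm holds its last target. There are 200 camera calls.

TASK

Slide the oblong tin along its guide rails, round the corner and under the warming head, past the two spring rollers, until it is fully home against the end stop, and leave it there. Keep it flat on the plate the whole way (do not lift it), push gently rather than ramming it, and do not bump the warming head or disturb the bowl, the loaf tin and the spatula.

Things in the scene. Friction and masses are not known exactly. Their poses are not given: they have to be found in the camera images.
- station: Fixed warming station: aluminium plate (top at z = 6 mm) carrying a lane between two steel guide bars. Origin on the table under bend_end; +x points into the bay, +y from the bay's axis towards the lane mouth's side, z up. The lane is 78 mm wide between the bars, which are 12 mm thick with tops at z = 26 mm, and have a short gap at the rollers. Its place and yaw vary.
- lane_mouth (a point): Open start of the lane on its centre line, station (x, y) = (-120, 280) mm, on the plate's top; axes as the station's. From here the lane runs straight towards station -y for 160 mm.
- bend_start (a point): Start of the bend on the centre line, station (-120, 120) mm. The centre line then follows a quarter circle of radius 120 mm about station (0, 120) mm, turning from station -y to station +x. The tin can bind in the bend if pushed hard at the middle of its tail; pushing some 10 to 15 mm to the outer side steers it round, and easing back frees it.
- bend_end (a point): End of the bend on the centre line, station (0, 0) mm; from here the lane runs straight along station +x for 170 mm to the stop.
- roller_line (a point): Centre line between the two spring rollers, station (57, 0) mm. One black upright roller, radius 8 mm, 16 mm high, each side of the lane, reaching in to 30 mm from the centre line. They yield sideways; pushing the tin past takes about 2 to 10 N. They then close behind its rounded rear end and hold it home.
- stop_face (a point): Foot of the rigid end stop's face, station (170, 0) mm: a dark steel bar 110 mm wide across the lane, top at z = 40 mm.
- head: White warming head fixed over the bay; origin and axes as the station's. Box from x = 15 to 200 mm, y = -107 to 107, z = 157 to 280 (dummy knob on top to 306), on two posts at x = 183, y = +-92. It covers the home tin and 25 mm behind it: an upright gripper cannot follow; lean the tool back 30 to 45 degrees, tips reaching in along +x under the edge.
- tin: Loose oblong open steel tin fixed in a black skid, 0.4 to 0.65 kg. Skid 130 x 70 x 22 mm, ends fully round (radius 35 mm). Tin walls 3 mm, from the skid up to 68 mm above the underside, 123 x 63 mm outside, round ended. Origin: middle of the underside; x along its length (towards the corner at first), z up. Slides easily (friction about 0.18), 4 mm play each side.
- bay_home (a point): Point on the plate's top where the tin's origin is when it is home against the stop: station (105, 0) mm; axes as the station's. The tin's rear end is then at station x = 40 mm.
- bowl: Bystander: round steel bowl, 170 mm across, 85 mm high; origin under its centre.
- loaf_tin: Bystander: open rectangular loaf tin 200 x 100 x 65 mm; origin under its centre.
- spatula: Bystander: spatula lying flat on the table, about 280 mm long; origin under its middle.

How it is judged:
On the way:
1. the tin has come round the corner, its middle in the last straight before the bay (y of tin in the frame of station between -0.02 and 0.03 m and x of tin in the frame of station between -0.08 and 0.085 m), for 0.05 s.
At the end, for the whole second after the job is handed in: The tin stands flat and at rest in the bay, its origin within 5 mm of bay_home along the lane and 8 mm across it, its length within 7 degrees of the bay's axis, and nothing of the robot touches it (x of tin in the frame of bay_home between -0.005 and 0.005 m and y of tin in the frame of bay_home between -0.008 and 0.008 m and z of tin in the frame of bay_home below 0.004 m and angle between the x axis of tin and the x axis of station, either way round below 0.12 rad and angle between tin's own z axis and vertical below 0.06 rad and linear speed of tin below 0.01 m/s).
It fails at once if the tin is lifted more than 15 mm off the plate (z of tin in the frame of station above 0.021 m).
It fails at once if the tin is tipped more than 17 degrees (angle between tin's own z axis and vertical above 0.3 rad).
It fails at once if the tin is rammed: more than 60 N between fingers and tin (contact force between the fingers and tin above 60 N).
It fails at once if the warming head is bumped with more than 20 N (contact force between any of the arm, the fingers and head above 20 N).
It fails at once if a bystander is moved more than 30 mm (distance of any of bowl, loaf_tin, spatula from where it was at the start of the episode above 0.03 m).
It also fails if it takes over 67 s, if anything falls off the work surface, if the arm or the gripper's body presses on something with over 40 N, if the wrist force passes 120 N, or if a joint passes its speed limit or range.

## Working session

There is one attempt and no reset: what is moved stays moved. The work goes in short steps, Python scripts to look and compute and a tool call to move; the robot and the scene stay as the last step left them, time stands still between calls to the robot, and variables do not carry over. Pictures are saved under pics/ and viewed, at most 10 in all, crops included, and the job is handed in when it is done.

Besides the shell and the picture viewer there is one more tool, called after "Emit:" as name([rows], argument=value, ...), one row to a line, values as JSON. arm_command: Moves the arm, as the interface text tells. Its arguments: {"type":"object","properties":{"deltas":{"type":"array","items":{"type":"array"}},"force":{"type":"number"}},"required":["deltas"]}

```bash
mkdir -p pics; ls; python3 - <<'E'
from plant import arm, optics
import cv2
s=arm.sense(); print(s)
for n in("top","scene"):
    cv2.imwrite(f"pics/{n}0.png",optics.camera(n)[:,:,::-1])
    i=optics.camera_info(n); print(n,i)
E
```

```text
pics
{'time_s': 0.0, 'joint_positions': array([-1.27257624,  0.3328417 , -0.06471089,  1.46091583,  0.02159485,
        1.34989859, -0.08851612]), 'joint_velocities': array([-1.64662085e-04, -3.81874963e-05, -7.70441564e-04,  2.92817181e-03,
        1.90848398e-04,  2.85919233e-06, -6.62990106e-04]), 'joint_torque': array([ 1.11707075e-03, -6.23253250e+01,  2.55498692e-02, -3.89917874e+01,
       -6.11521932e-02,  3.93564859e-02,  1.21915341e-04]), 'eef_pos': array([0.19696927, 0.59275527, 0.22178498]), 'orientation': array([-5.01737329e-01, -3.10110103e+00,  2.13341774e-03]), 'ft_force': array([-0.1221319 ,  0.00393821, -0.11248   ]), 'ft_torque': array([-0.05181723, -0.03375652,  0.00496673]), 'grasp_force': 0.0, 'finger_gap': 0.0870778159143251}
top {'intrinsics': array([[610.85205744,   0.        , 320.26264653],
       [  0.        , 610.85205744, 240.30250804],
       [  0.        ,   0.        ,   1.        ]]), 'camera_from_world': array([[-1.38718684e-02, -9.99903126e-01, -1.14490970e-03,
         1.34460319e-02],
       [-9.90214342e-01,  1.38964528e-02, -1.38861245e-01,
         5.80195690e-01],
       [ 1.38863703e-01, -7.92558906e-04, -9.90311185e-01,
         1.64998325e+00],
       [ 0.00000000e+00,  0.00000000e+00,  0.00000000e+00,
         1.00000000e+00]])}
scene {'intrinsics': array([[564.47585883,   0.        , 327.51465655],
       [  0.        , 564.47585883, 243.49318202],
       [  0.        ,   0.        ,   1.        ]]), 'camera_from_world': array([[ 9.94947448e-01, -1.00396589e-01, -3.18163719e-04,
        -5.72866392e-01],
       [-8.55228305e-02, -8.45877505e-01, -5.26476108e-01,
         8.71773670e-02],
       [ 5.25872780e-02,  5.23843271e-01, -8.50189865e-01,
         1.30668248e+00],
       [ 0.00000000e+00,  0.00000000e+00,  0.00000000e+00,
         1.00000000e+00]])}
```

View pics/top0.png

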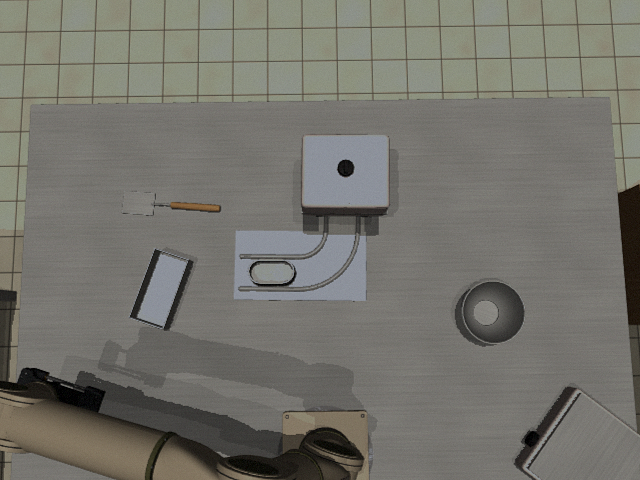

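View pics/scene0.png

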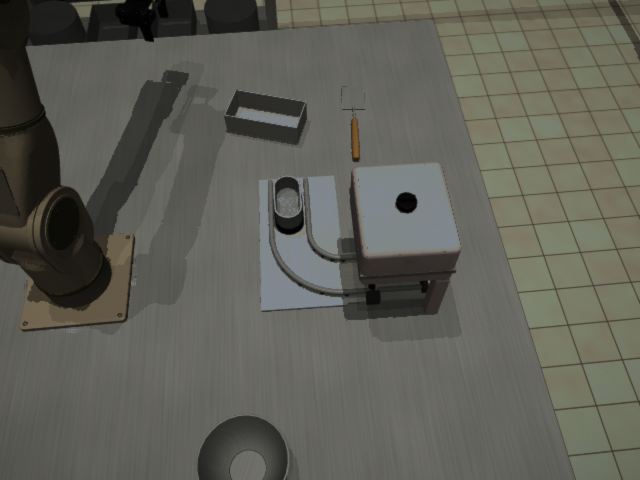

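The top view shows the station with its white plate spanning about (235–366, 231–300), and the tin at about (272, 272). The head is at (345, 172), the loaf tin at (162, 289), the spatula at (170, 205) and the bowl at (492, 313). Station axes are close to the world axes. I'll take an enlarged crop to get the pose.

```bash
python3 - <<'E'
import cv2
a=cv2.imread("pics/top0.png")[205:310,225:375]
cv2.imwrite("pics/crop0.png",cv2.resize(a,None,fx=5,fy=5,interpolation=cv2.INTER_CUBIC))
E
```

```text
(no output)
```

View pics/crop0.png

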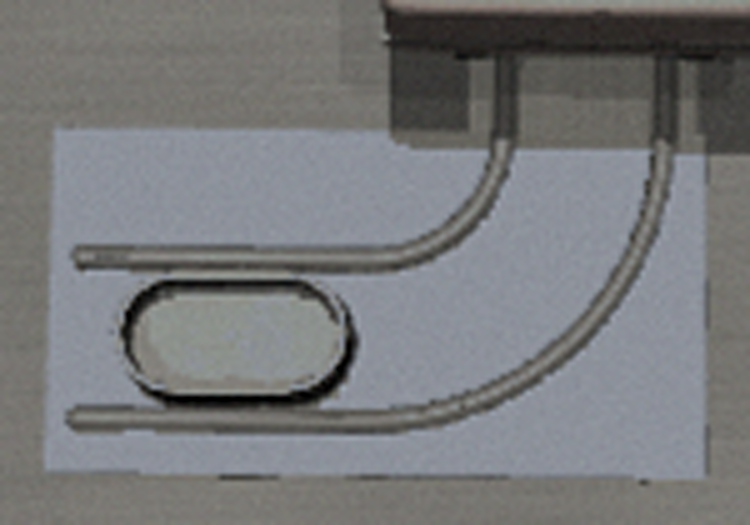

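The crop shows bar centre lines at v≈258 (inner) and 419 (outer). In the bay the bars are at u≈506 (inner) and 665 (outer), and their mouth ends are at u≈72 and 67. The tin's rim is centred at about (240, 339).

```bash
cat > h.py <<'E'
import numpy as np
from scipy.optimize import least_squares
from scipy.spatial.transform import Rotation as R
from plant import arm, optics
def back(name,px,z):
    i=optics.camera_info(name);K=i["intrinsics"];T=i["camera_from_world"]
    px=np.atleast_2d(px).astype(float)
    d=(np.c_[px,np.ones(len(px))]@np.linalg.inv(K).T)@T[:3,:3]
    c=-T[:3,:3].T@T[:3,3]
    return (c+d*((z-c[2])/d[:,2])[:,None])[:,:2]
def to_st(p,S):
    c,s=np.cos(S[2]),np.sin(S[2]); return (np.atleast_2d(p)-S[:2])@np.array([[c,-s],[s,c]])
def to_w(p,S):
    c,s=np.cos(S[2]),np.sin(S[2]); return np.atleast_2d(p)@np.array([[c,s],[-s,c]])+S[:2]
E
python3 - <<'E'
from h import *
cr=lambda p:np.array(p)/5+[225-.4,205-.4]
f=lambda p,z=.026:back("top",cr(p),z)
# (points, axis, value)
D=[(f([[90,258],[240,258],[380,258.5]]),0,-.075),(f([[90,418],[240,419.5],[370,420]]),0,-.165),
(f([[506,70],[505,120]]),1,.045),(f([[665,70],[664.5,120]]),1,-.045),(f([[72,258],[67,418]]),1,.280)]
r=lambda S:np.concatenate([to_st(p,S)[:,a]-v for p,a,v in D])
o=least_squares(r,[.6,0,0]);S=o.x;print(S,(o.fun*1e3).round(1))
t=f([[240,339]],.074);print("tin w",t,"st",to_st(t,S))
print(to_st(f([[128,338],[352,338],[240,280],[240,398]],.074),S))
print("mouth,home,edge",to_w([[-.12,.28],[.105,0],[.015,0]],S))
s=arm.sense();print(R.from_rotvec(s["orientation"]).as_matrix().round(3))
E
```

```text
[ 0.60731894 -0.05334312 -0.03880519] [-2.2 -0.1  1.5 -1.   0.2  1.7 -1.3 -1.4 -0.5 -0.7  2.5  1.4]
tin w [[0.49017186 0.13490187]] st [[-0.12436194  0.1835585 ]]
[[-0.12532023  0.24387978]
 [-0.1223248   0.12328091]
 [-0.09244805  0.18470049]
 [-0.15610464  0.18242264]]
mouth,home,edge [[ 0.498272    0.23110154]
 [ 0.71223989 -0.05741665]
 [ 0.62230765 -0.05392506]]
[[-0.949  0.315 -0.   ]
 [ 0.315  0.949 -0.001]
 [-0.    -0.001 -1.   ]]
```

Emit:
arm_command([
  [0, [-0.03, -0.0185, 0], -0.0566],
  [0, [-0.06, -0.037, 0], -0.113],
  [0, [-0.09, -0.0555, 0], -0.17],
  [0, [-0.12, -0.074, 0], -0.226],
  [0, [-0.15, -0.0925, 0], -0.283],
], force=10)

```text
time_s: 0.52
eef_pos: [0.311, 0.4564, 0.2222]
orientation: [-0.055, -3.141, 0.001]
ft_force: [1.4, 1.3, -0.1]
finger_gap: 0.0619
grasp_force: 0.0
```

Emit:
arm_command([
  [0, [-0.025, -0.027, 0], 0],
  [0, [-0.05, -0.054, 0], 0],
  [0, [-0.075, -0.081, 0], 0],
  [0, [-0.1, -0.107, 0], 0],
  [0, [-0.123, -0.134, 0], 0],
])

```text
time_s: 0.93
eef_pos: [0.429, 0.3178, 0.2224]
orientation: [-0.06, -3.141, 0.0]
ft_force: [0.5, 0.8, -0.6]
finger_gap: 0.028
grasp_force: 0.0
```

Emit:
arm_command([
  [0, [-0.025, -0.027, 0], 0],
  [0, [-0.05, -0.054, 0], 0],
  [0, [-0.074, -0.08, 0], 0],
  [0, [-0.074, -0.08, 0], 0],
])

```text
time_s: 1.27
eef_pos: [0.5032, 0.2294, 0.2224]
orientation: [0.074, 3.139, -0.004]
ft_force: [-0.1, -0.1, 1.0]
finger_gap: 0.0035
grasp_force: 0.0
```

```bash
cat >> h.py <<'E'
S0=np.array([.60732,-.05334,-.0388])
def st():
    s=arm.sense();M=R.from_rotvec(s["orientation"]).as_matrix()
    print("t",round(s["time_s"],2),"st",to_st(s["eef_pos"][:2],S0)[0].round(4),"z",s["eef_pos"][2].round(4),"tz",M[:,2].round(3),"ty",M[:,1].round(3),"F",s["ft_force"].round(1),"gap",round(s["finger_gap"],4))
    return s
E
python3 -c "
from h import *
s=st();print(s['joint_positions'].round(2))"
```

```text
t 1.27 st [-0.115   0.2785] z 0.2224 tz [ 0.002 -0.003 -1.   ] ty [ 0.047  0.999 -0.003] F [-0.1 -0.1  1. ] gap 0.0035
[-0.71  0.17  0.22  1.67 -0.03  1.31  1.04]
```

Emit:
arm_command([
  [0, [0.007, 0.0115, 0.03], 0],
  [0, [0.007, 0.0115, 0.07], 0],
  [0, [0.007, 0.0115, 0.11], 0],
  [0, [0.007, 0.0115, 0.15], 0],
  [0, [0.007, 0.0115, 0.18], 0],
])

```text
time_s: 1.68
eef_pos: [0.4908, 0.2479, 0.0392]
orientation: [-0.059, -3.139, 0.002]
ft_force: [0.0, -0.2, -0.0]
finger_gap: 0.0001
grasp_force: 0.0
```

Emit:
arm_command([
  [0, [0, 0, 0.015], 0],
  [0, [0, 0, 0.027], 0],
  [0, [0, 0, 0.027], 0],
])

```text
time_s: 1.93
eef_pos: [0.4909, 0.2479, 0.0132]
orientation: [-0.059, -3.138, 0.003]
ft_force: [-1.1, 0.0, 0.3]
finger_gap: 0.0004
grasp_force: 0.0
```

```bash
python3 -c "
from h import *
import cv2
s=st()
w=optics.camera('wrist')[:,:,::-1];t=optics.camera('top')[205:310,225:375,::-1]
cv2.imwrite('pics/w1.png',w);cv2.imwrite('pics/t1.png',cv2.resize(t,None,fx=5,fy=5,interpolation=cv2.INTER_CUBIC))"
```

```text
t 1.93 st [-0.128   0.2965] z 0.0132 tz [-0.003 -0.002 -1.   ] ty [ 0.038  0.999 -0.002] F [-1.1  0.   0.3] gap 0.0004
```

View pics/w1.png

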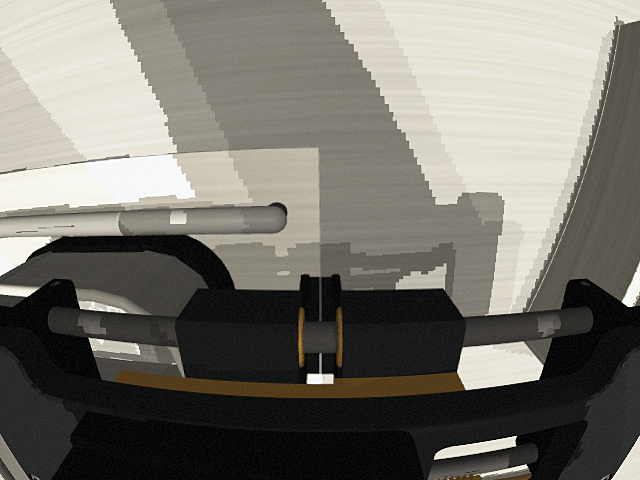

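The wrist view shows the closed fingers behind the tin's tail, with the tail edge at about (230, 280) and the outer bar's end at (285, 215). Next I'll push straight along the first lane.

Emit:
arm_command([
  [0, [0, -0.012, 0], 0],
  [0, [0, -0.024, 0], 0],
  [0, [0, -0.032, 0], 0],
  [0, [0, -0.038, 0], 0],
  [0, [0, -0.044, 0], 0],
])

```text
time_s: 2.45
eef_pos: [0.4914, 0.204, 0.0164]
orientation: [0.061, 3.14, 0.002]
ft_force: [-0.4, 2.5, 1.9]
finger_gap: 0.0001
grasp_force: 1.2
```

Emit:
arm_command([
  [0, [0, -0.008, 0], 0],
  [0, [0, -0.018, 0], 0],
  [0, [0, -0.028, 0], 0],
  [0, [0, -0.038, 0], 0],
  [0, [0, -0.04, 0], 0],
])

```text
time_s: 2.87
eef_pos: [0.4891, 0.1618, 0.0153]
orientation: [-0.063, -3.14, 0.002]
ft_force: [0.8, -0.0, -0.8]
finger_gap: 0.0002
grasp_force: 0.3
```

```bash
python3 -c "
from h import *
import cv2
s=st()
t=optics.camera('top')[205:310,225:375,::-1]
cv2.imwrite('pics/t1.png',cv2.resize(t,None,fx=5,fy=5,interpolation=cv2.INTER_CUBIC))"
```

```text
t 2.87 st [-0.1265  0.2104] z 0.0153 tz [-0.001 -0.001 -1.   ] ty [ 0.04   0.999 -0.001] F [ 0.8 -0.  -0.8] gap 0.0002
```

View pics/t1.png

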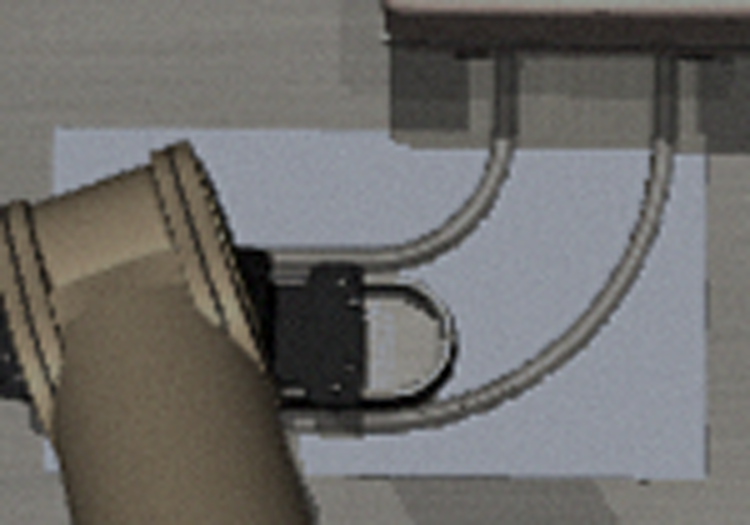

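The top crop shows the tin's front rim at u≈452, so the tin has advanced about 54 mm and sits straight between the bars. Now I'll work out waypoints for the bend.

```bash
cat > path.py <<'E'
import numpy as np
def C(s): # s=0 at bend start
    L=.12*np.pi/2
    if s<0: return np.array([-.12,.12-s]),np.array([0,-1.])
    if s>L: return np.array([s-L,0]),np.array([1.,0])
    a=s/.12; return np.array([-.12*np.cos(a),.12-.12*np.sin(a)]),np.array([np.sin(a),-np.cos(a)])
def lat(p):
    if p[1]>.12: return -.12-p[0]
    if p[0]>0: return -p[1]
    return np.hypot(p[0],p[1]-.12)-.12
E
python3 - <<'E'
from path import *
def F(s,lead):
    return C(s)[0]-.035*C(s+lead)[1]+[-.0095,.015]
for lead in(.0,.035):
  print("lead",lead)
  p0=np.array([-.1265,.2104])
  for s in np.arange(-.035,.241,.0125):
    f=F(s,lead); cs=[lat(f+np.array(d)) for d in((-.0095,-.015),(.0095,-.015),(-.0095,.015),(.0095,.015))]
    print(round(s,4),(f*1e3).round(1),"step",((f-p0)*1e3).round(1),"lat %.0f..%.0f"%(min(cs)*1e3,max(cs)*1e3)); p0=f
E
```

```text
lead 0.0
-0.035 [-129.5  205. ] step [-3.  -5.4] lat 0..19
-0.0225 [-129.5  192.5] step [  0.  -12.5] lat 0..19
-0.01 [-129.5  180. ] step [  0.  -12.5] lat 0..19
0.0025 [-130.2  167.5] step [ -0.7 -12.5] lat 1..20
0.015 [-132.9  154.8] step [ -2.7 -12.7] lat 3..22
0.0275 [-134.3  141.8] step [ -1.4 -12.9] lat 5..24
0.04 [-134.3  128.8] step [ -0. -13.] lat 5..24
0.0525 [-133.   115.9] step [  1.3 -12.9] lat 4..24
0.065 [-130.4  103.1] step [  2.7 -12.7] lat 1..23
0.0775 [-126.4   90.7] step [  4.  -12.4] lat -2..23
0.09 [-121.2   78.8] step [  5.2 -11.9] lat -5..22
0.1025 [-114.7   67.5] step [  6.4 -11.3] lat -8..21
0.115 [-107.1   56.9] step [  7.6 -10.6] lat -11..20
0.1275 [-98.5  47.2] step [ 8.6 -9.7] lat -14..19
0.14 [-88.9  38.4] step [ 9.6 -8.8] lat -16..18
0.1525 [-78.4  30.7] step [10.5 -7.7] lat -19..16
0.165 [-67.2  24.1] step [11.2 -6.6] lat -21..15
0.1775 [-55.3  18.7] step [11.8 -5.4] lat -22..13
0.19 [-43.  15.] step [12.3 -3.7] lat -24..11
0.2025 [-30.5  15. ] step [12.5  0. ] lat -28..6
0.215 [-18.  15.] step [12.5  0. ] lat -30..3
0.2275 [-5.5 15. ] step [12.5  0.
[... 521 characters left out ...]
.6] lat 9..33
0.0775 [-133.5   83.5] step [  4.7 -13.2] lat 6..32
0.09 [-127.5   70.9] step [  6.  -12.6] lat 3..31
0.1025 [-120.2   58.9] step [  7.3 -11.9] lat -0..30
0.115 [-111.7   47.8] step [  8.5 -11.1] lat -3..29
0.1275 [-102.1   37.7] step [  9.6 -10.2] lat -6..28
0.14 [-91.5  28.6] step [10.6 -9.1] lat -8..27
0.1525 [-80.   20.6] step [11.5 -7.9] lat -10..25
0.165 [-67.8  17.3] step [12.1 -3.4] lat -15..21
0.1775 [-55.5  15.5] step [12.4 -1.8] lat -19..16
0.19 [-43.  15.] step [12.5 -0.5] lat -24..11
0.2025 [-30.5  15. ] step [12.5  0. ] lat -28..6
0.215 [-18.  15.] step [12.5  0. ] lat -30..3
0.2275 [-5.5 15. ] step [12.5  0. ] lat -30..1
0.24 [ 7. 15.] step [12.5  0. ] lat -30..0
```

Emit:
arm_command([
  [0, [0.003, -0.0055, 0], 0],
  [0, [0.0055, -0.018, 0], 0],
  [0, [0.008, -0.031, 0], 0],
  [0, [0.0105, -0.044, 0], 0],
  [0, [0.013, -0.0575, 0], 0],
])

```text
time_s: 3.33
eef_pos: [0.4735, 0.1063, 0.0155]
orientation: [-0.059, -3.141, 0.0]
ft_force: [0.5, 2.0, 0.1]
finger_gap: 0.0003
grasp_force: 0.9
```

```bash
python3 -c "
from h import *
st()"
```

```text
t 3.33 st [-0.1399  0.1543] z 0.0155 tz [-0. -0. -1.] ty [ 0.038  0.999 -0.   ] F [0.5 2.  0.1] gap 0.0003
```

Emit:
arm_command([
  [0, [0.001, -0.0135, 0], 0],
  [0, [0.001, -0.027, 0], 0],
  [0, [-0.001, -0.041, 0], 0],
  [0, [-0.004, -0.054, 0], 0],
  [0, [-0.008, -0.067, 0], 0],
])

```text
time_s: 3.75
eef_pos: [0.4785, 0.0386, 0.0154]
orientation: [-0.06, -3.14, 0.0]
ft_force: [-0.3, 1.2, 0.1]
finger_gap: 0.0005
grasp_force: 0.8
```

```bash
python3 -c "
from h import *
import cv2
s=st()
t=optics.camera('top')[205:310,225:375,::-1]
cv2.imwrite('pics/t2.png',cv2.resize(t,None,fx=5,fy=5,interpolation=cv2.INTER_CUBIC))"
```

```text
t 3.75 st [-0.1323  0.0869] z 0.0154 tz [-0.001 -0.    -1.   ] ty [ 0.039  0.999 -0.   ] F [-0.3  1.2  0.1] gap 0.0005
```

View pics/t2.png

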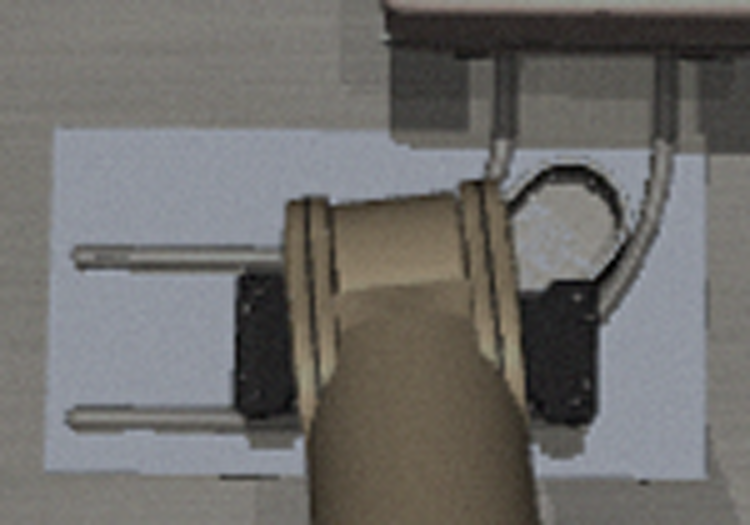

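The top crop shows the tin's front at about (570, 170), turning nicely into the second straight. I'll carry on.

Emit:
arm_command([
  [0, [-0.006, -0.0125, 0], 0],
  [0, [-0.013, -0.024, 0], 0],
  [0, [-0.021, -0.035, 0], 0],
  [0, [-0.03, -0.045, 0], 0],
  [0, [-0.04, -0.054, 0], 0],
])

```text
time_s: 4.22
eef_pos: [0.5165, -0.0163, 0.0152]
orientation: [-0.061, -3.139, 0.0]
ft_force: [-2.1, 0.4, 0.6]
finger_gap: 0.0006
grasp_force: 0.8
```

Emit:
arm_command([
  [0, [-0.01, -0.008, 0], 0],
  [0, [-0.02, -0.011, 0], 0],
  [0, [-0.03, -0.014, 0], 0],
  [0, [-0.04, -0.016, 0], 0],
  [0, [-0.045, -0.017, 0], 0],
])

```text
time_s: 4.63
eef_pos: [0.5604, -0.0346, 0.0147]
orientation: [-0.061, -3.137, 0.0]
ft_force: [-4.5, 0.4, 1.3]
finger_gap: 0.0002
grasp_force: 2.4
```

```bash
python3 -c "
from h import *
s=st();print(s['joint_positions'].round(2))"
```

```text
t 4.63 st [-0.0476  0.0169] z 0.0147 tz [-0.004 -0.    -1.   ] ty [ 0.039  0.999 -0.   ] F [-4.5  0.4  1.3] gap 0.0002
[-0.29  0.42  0.32  1.85 -0.16  0.9   1.64]
```

The tin is round the corner, with its origin at about station x = +27 mm. The command set has no tilt, so I'll back off, rise and test whether reaching past the workspace lets the tool lean.

Emit:
arm_command([
  [0, [0.015, 0, 0], 0],
  [0, [0.03, 0, -0.01], 0],
  [0, [0.04, 0, -0.05], 0],
  [0, [0.04, 0, -0.09], 0],
  [0, [0.04, 0, -0.13], 0],
])

```text
time_s: 5.05
eef_pos: [0.5204, -0.0329, 0.1467]
orientation: [-0.061, -3.14, 0.0]
ft_force: [1.6, -0.4, 0.3]
finger_gap: 0.0004
grasp_force: 0.0
```

Emit:
arm_command([
  [0, [0, 0, -0.04], 0],
  [0, [0, 0, -0.08], 0],
  [0, [0, 0, -0.12], 0],
  [0, [0, 0, -0.16], 0],
  [0, [0, 0, -0.2], 0],
])

```text
time_s: 5.47
eef_pos: [0.5211, -0.0329, 0.3476]
orientation: [0.061, 3.14, 0.0]
ft_force: [1.4, -0.0, -0.6]
finger_gap: 0.0006
grasp_force: 0.0
```

Emit:
arm_command([
  [0, [0, 0, -0.04], 0],
  [0, [0, 0, -0.07], 0],
  [0, [-0.04, 0, -0.09], 0],
  [0, [-0.08, 0, -0.09], 0],
  [0, [-0.12, 0, -0.09], 0],
])

```text
time_s: 5.88
eef_pos: [0.6431, -0.0371, 0.4381]
orientation: [0.058, 3.136, 0.001]
ft_force: [0.7, -0.3, 0.7]
finger_gap: 0.0006
grasp_force: 0.0
```

Emit:
arm_command([
  [0, [-0.04, 0, 0], 0],
  [0, [-0.08, 0, 0], 0],
  [0, [-0.12, 0, 0], 0],
  [0, [-0.16, 0, 0], 0],
  [0, [-0.2, 0, 0], 0],
])

```text
time_s: 6.3
eef_pos: [0.781, -0.0396, 0.4268]
orientation: [0.062, 3.124, 0.021]
ft_force: [0.4, -3.3, -0.4]
finger_gap: 0.0002
grasp_force: 0.0
```

```bash
python3 -c "
from h import *
s=st();print(s['joint_positions'].round(2),s['eef_pos'])"
```

```text
t 6.3 st [0.173  0.0205] z 0.4268 tz [ 0.017  0.013 -1.   ] ty [0.04  0.999 0.014] F [ 0.4 -3.3 -0.4] gap 0.0002
[-0.07  0.88  0.52  0.23 -0.46  2.04  1.58] [ 0.7810075  -0.03961677  0.42680256]
```

Emit:
arm_command([
  [0, [-0.04, 0, 0], 0],
  [0, [-0.08, 0, 0], 0],
  [0, [-0.12, 0, 0], 0],
  [0, [-0.16, 0, 0], 0],
  [0, [-0.2, 0, 0], 0],
])

```text
time_s: 6.72
eef_pos: [0.8025, -0.0512, 0.4077]
orientation: [0.075, 3.108, 0.024]
ft_force: [6.5, 16.1, 11.2]
finger_gap: 0.0005
grasp_force: 0.0
```

```bash
python3 -c "
from h import *
s=st();print(s['joint_positions'].round(2),s['eef_pos'])"
```

```text
t 6.72 st [0.195  0.0097] z 0.4077 tz [ 0.033  0.015 -0.999] ty [0.048 0.999 0.016] F [ 6.5 16.1 11.2] gap 0.0005
[-0.06  1.01  1.34  0.16 -1.27  2.06  1.63] [ 0.80254154 -0.05120932  0.40771093]
```

Emit:
arm_command([
  [0, [0.04, 0, 0], 0],
  [0, [0.08, 0, 0], 0],
  [0, [0.12, 0, 0], 0],
  [0, [0.12, 0, 0], 0],
  [0, [0.12, 0, 0], 0],
])

```text
time_s: 7.13
eef_pos: [0.6851, -0.0456, 0.4032]
orientation: [0.076, 3.11, 0.023]
ft_force: [0.5, 0.2, 3.6]
finger_gap: 0.0002
grasp_force: 0.0
```

```bash
python3 -c "
from h import *
s=st();print(s['joint_positions'].round(2),s['eef_pos'])"
```

```text
t 7.13 st [0.0774 0.0108] z 0.4032 tz [ 0.031  0.014 -0.999] ty [0.048 0.999 0.015] F [0.5 0.2 3.6] gap 0.0002
[-0.6   0.71  1.32  0.98 -0.74  1.84  1.91] [ 0.68506458 -0.04555243  0.40322855]
```

The commanded pose resets to the pose actually reached, so a lean persists. Going high, where joint 6 saturates, should tip the fingers forward.

Emit:
arm_command([
  [0, [0, 0, -0.04], 0],
  [0, [0, 0, -0.08], 0],
  [0, [0, 0, -0.12], 0],
  [0, [0, 0, -0.16], 0],
  [0, [0, 0, -0.2], 0],
])

```text
time_s: 7.55
eef_pos: [0.6844, -0.0471, 0.4963]
orientation: [-0.07, -3.137, -0.023]
ft_force: [0.4, -0.0, -1.8]
finger_gap: 0.0005
grasp_force: 0.0
```

```bash
python3 -c "
from h import *
s=st();print(s['joint_positions'].round(2),s['eef_pos'])"
```

```text
t 7.55 st [0.0767 0.0093] z 0.4963 tz [-0.004  0.015 -1.   ] ty [0.045 0.999 0.015] F [ 0.4 -0.  -1.8] gap 0.0005
[-0.26  0.64  0.78  0.57 -0.5   2.04  1.7 ] [ 0.684358   -0.04707293  0.49634913]
```

Emit:
arm_command([
  [0, [0, 0, -0.04], 0],
  [0, [0, 0, -0.08], 0],
  [0, [0, 0, -0.12], 0],
  [0, [0, 0, -0.16], 0],
  [0, [0, 0, -0.2], 0],
])

```text
time_s: 7.97
eef_pos: [0.6478, -0.0447, 0.5525]
orientation: [0.064, 3.097, 0.024]
ft_force: [-0.2, -0.6, 0.3]
finger_gap: 0.0004
grasp_force: 0.0
```

```bash
python3 -c "
from h import *
s=st();print(s['joint_positions'].round(2),s['eef_pos'])"
```

```text
t 7.97 st [0.0401 0.0102] z 0.5525 tz [ 0.044  0.015 -0.999] ty [0.041 0.999 0.017] F [-0.2 -0.6  0.3] gap 0.0004
[-0.11  0.49  0.29  0.56 -0.18  2.06  1.59] [ 0.64777699 -0.04466386  0.55246542]
```

Emit:
arm_command([
  [0, [0, 0, -0.04], 0],
  [0, [0, 0, -0.08], 0],
  [0, [0, 0, -0.12], 0],
  [0, [0, 0, -0.16], 0],
  [0, [0, 0, -0.2], 0],
])

```text
time_s: 8.38
eef_pos: [0.606, -0.0434, 0.5935]
orientation: [0.068, 3.052, 0.018]
ft_force: [0.0, 0.2, -1.1]
finger_gap: 0.0006
grasp_force: 0.0
```

Emit:
arm_command([
  [0, [0, 0, -0.04], 0],
  [0, [0, 0, -0.08], 0],
  [0, [0, 0, -0.12], 0],
  [0, [0, 0, -0.16], 0],
  [0, [0, 0, -0.2], 0],
])

```text
time_s: 8.8
eef_pos: [0.5669, -0.0413, 0.63]
orientation: [0.067, 3.002, 0.015]
ft_force: [0.2, -0.2, 0.2]
finger_gap: 0.0003
grasp_force: 0.0
```

```bash
python3 -c "
from h import *
s=st();print(s['joint_positions'].round(2),s['eef_pos'])"
```

```text
t 8.8 st [-0.0408  0.0104] z 0.63 tz [ 0.138  0.007 -0.99 ] ty [0.044 0.999 0.013] F [ 0.2 -0.2  0.2] gap 0.0003
[-0.23  0.28  0.39  0.68 -0.15  2.06  1.59] [ 0.56693653 -0.04134696  0.63003229]
```

Emit:
arm_command([
  [0, [0, 0, -0.04], 0],
  [0, [0, 0, -0.08], 0],
  [0, [0, 0, -0.12], 0],
  [0, [0, 0, -0.16], 0],
  [0, [0, 0, -0.2], 0],
])

```text
time_s: 9.22
eef_pos: [0.5303, -0.0396, 0.6616]
orientation: [0.066, 2.952, 0.012]
ft_force: [0.5, 0.4, 0.4]
finger_gap: 0.0008
grasp_force: 0.0
```

Emit:
arm_command([
  [0, [0, 0, -0.04], 0],
  [0, [0, 0, -0.08], 0],
  [0, [0, 0, -0.12], 0],
  [0, [0, 0, -0.16], 0],
  [0, [0, 0, -0.2], 0],
])

```text
time_s: 9.63
eef_pos: [0.496, -0.0381, 0.6894]
orientation: [0.066, 2.902, 0.01]
ft_force: [-0.1, -0.3, 0.4]
finger_gap: 0.0003
grasp_force: 0.0
```

Emit:
arm_command([
  [0, [-0.02, 0, -0.04], 0],
  [0, [-0.04, 0, -0.08], 0],
  [0, [-0.06, 0, -0.12], 0],
  [0, [-0.08, 0, -0.16], 0],
  [0, [-0.1, 0, -0.2], 0],
])

```text
time_s: 10.05
eef_pos: [0.5144, -0.0387, 0.7097]
orientation: [0.066, 2.852, 0.007]
ft_force: [0.5, -0.3, -0.8]
finger_gap: 0.0004
grasp_force: 0.0
```

Emit:
arm_command([
  [0, [-0.02, 0, -0.04], 0],
  [0, [-0.04, 0, -0.08], 0],
  [0, [-0.06, 0, -0.12], 0],
  [0, [-0.08, 0, -0.16], 0],
  [0, [-0.1, 0, -0.2], 0],
])

```text
time_s: 10.47
eef_pos: [0.5219, -0.0387, 0.7312]
orientation: [0.065, 2.801, 0.004]
ft_force: [-0.1, 0.5, 0.0]
finger_gap: 0.0009
grasp_force: 0.0
```

```bash
python3 -c "
from h import *
s=st();print(s['joint_positions'].round(2),s['eef_pos'])"
```

```text
t 10.47 st [-0.0859  0.0113] z 0.7312 tz [ 0.333 -0.005 -0.943] ty [0.044 0.999 0.011] F [-0.1  0.5  0. ] gap 0.0009
[-0.39  0.17  0.56  0.6  -0.15  2.06  1.58] [ 0.52189505 -0.03868031  0.73119071]
```

Emit:
arm_command([
  [0, [-0.02, 0, -0.04], 0],
  [0, [-0.04, 0, -0.08], 0],
  [0, [-0.06, 0, -0.12], 0],
  [0, [-0.08, 0, -0.16], 0],
  [0, [-0.1, 0, -0.2], 0],
])

```text
time_s: 10.88
eef_pos: [0.5216, -0.0382, 0.753]
orientation: [0.064, 2.752, 0.002]
ft_force: [-0.2, 0.2, 0.1]
finger_gap: 0.0003
grasp_force: 0.0
```

Emit:
arm_command([
  [0, [-0.02, 0, -0.04], 0],
  [0, [-0.04, 0, -0.08], 0],
  [0, [-0.06, 0, -0.12], 0],
  [0, [-0.08, 0, -0.16], 0],
  [0, [-0.1, 0, -0.2], 0],
])

```text
time_s: 11.3
eef_pos: [0.5152, -0.0375, 0.7752]
orientation: [0.063, 2.704, 0.0]
ft_force: [1.5, -0.5, -0.7]
finger_gap: 0.0003
grasp_force: 0.0
```

Emit:
arm_command([
  [0, [-0.02, 0, -0.04], 0],
  [0, [-0.04, 0, -0.08], 0],
  [0, [-0.06, 0, -0.12], 0],
  [0, [-0.08, 0, -0.16], 0],
  [0, [-0.1, 0, -0.2], 0],
])

```text
time_s: 11.72
eef_pos: [0.5039, -0.0367, 0.7975]
orientation: [0.063, 2.656, -0.002]
ft_force: [0.1, -0.6, -1.2]
finger_gap: 0.0003
grasp_force: 0.0
```

Emit:
arm_command([
  [0, [-0.02, 0, -0.04], 0],
  [0, [-0.04, 0, -0.08], 0],
  [0, [-0.06, 0, -0.12], 0],
  [0, [-0.08, 0, -0.16], 0],
  [0, [-0.1, 0, -0.2], 0],
])

```text
time_s: 12.13
eef_pos: [0.4887, -0.0358, 0.8195]
orientation: [0.062, 2.608, -0.003]
ft_force: [0.4, -0.5, -0.5]
finger_gap: 0.0003
grasp_force: 0.0
```

Emit:
arm_command([
  [0, [-0.02, 0, -0.04], 0],
  [0, [-0.04, 0, -0.08], 0],
  [0, [-0.06, 0, -0.12], 0],
  [0, [-0.08, 0, -0.16], 0],
  [0, [-0.1, 0, -0.2], 0],
])

```text
time_s: 12.55
eef_pos: [0.4704, -0.0351, 0.8413]
orientation: [0.061, 2.561, -0.005]
ft_force: [0.2, 0.6, 0.1]
finger_gap: 0.0001
grasp_force: 0.0
```

Emit:
arm_command([
  [0, [-0.02, 0, -0.04], 0],
  [0, [-0.04, 0, -0.08], 0],
  [0, [-0.06, 0, -0.12], 0],
  [0, [-0.08, 0, -0.16], 0],
  [0, [-0.1, 0, -0.2], 0],
])

```text
time_s: 12.97
eef_pos: [0.4509, -0.0347, 0.8621]
orientation: [0.061, 2.514, -0.006]
ft_force: [-0.6, -0.2, 0.1]
finger_gap: 0.0007
grasp_force: 0.0
```

```bash
python3 -c "
from h import *
s=st();print(s['joint_positions'].round(2),s['eef_pos'],R.from_rotvec(s['orientation']).as_matrix().round(3))"
```

```text
t 12.97 st [-0.1571  0.0125] z 0.8621 tz [ 0.586 -0.018 -0.81 ] ty [0.045 0.999 0.01 ] F [-0.6 -0.2  0.1] gap 0.0007
[-0.94  0.06  1.1   0.43 -0.13  2.06  1.57] [ 0.45087198 -0.03474852  0.86209553] [[-0.809  0.045  0.586]
 [ 0.042  0.999 -0.018]
 [-0.587  0.01  -0.81 ]]
```

The tool now leans 36°, tips forward. I'll bring it down behind the tin.

Emit:
arm_command([
  [0, [0.0206, -0.001, 0.0346], 0],
  [0, [0.0412, -0.002, 0.0692], 0],
  [0, [0.0618, -0.003, 0.1038], 0],
  [0, [0.0824, -0.004, 0.1384], 0],
  [0, [0.103, -0.005, 0.173], 0],
])

```text
time_s: 13.38
eef_pos: [0.4642, -0.0438, 0.74]
orientation: [0.059, 2.514, -0.003]
ft_force: [3.1, -1.5, 0.5]
finger_gap: 0.0005
grasp_force: 0.0
```

Emit:
arm_command([
  [0, [0.0206, -0.001, 0.0346], 0],
  [0, [0.0412, -0.002, 0.0692], 0],
  [0, [0.0618, -0.003, 0.1038], 0],
  [0, [0.0824, -0.004, 0.1384], 0],
  [0, [0.103, -0.005, 0.173], 0],
])

```text
time_s: 13.8
eef_pos: [0.4794, -0.0472, 0.5598]
orientation: [0.061, 2.517, -0.0]
ft_force: [-0.5, 0.8, 1.1]
finger_gap: 0.0007
grasp_force: 0.0
```

```bash
python3 -c "
from h import *
s=st();print(s['joint_positions'].round(2),s['eef_pos'])"
```

```text
t 13.8 st [-0.128   0.0012] z 0.5598 tz [ 0.584 -0.014 -0.812] ty [0.044 0.999 0.014] F [-0.5  0.8  1.1] gap 0.0007
[-0.57 -0.5   0.29  1.63  0.31  1.38  1.28] [ 0.4794408  -0.04721134  0.55976351]
```

Emit:
arm_command([
  [0, [0.02, -0.0006, 0.033], 0],
  [0, [0.04, -0.0012, 0.066], 0],
  [0, [0.06, -0.002, 0.099], 0],
  [0, [0.08, -0.0025, 0.132], 0],
  [0, [0.1, -0.003, 0.165], 0],
])

```text
time_s: 14.22
eef_pos: [0.4941, -0.0497, 0.3665]
orientation: [0.064, 2.519, -0.004]
ft_force: [0.6, -0.6, 0.8]
finger_gap: 0.0003
grasp_force: 0.0
```

Emit:
arm_command([
  [0, [0.02, -0.0006, 0.033], 0],
  [0, [0.04, -0.0012, 0.066], 0],
  [0, [0.06, -0.002, 0.099], 0],
  [0, [0.08, -0.0025, 0.132], 0],
  [0, [0.1, -0.003, 0.165], 0],
])

```text
time_s: 14.63
eef_pos: [0.5089, -0.0498, 0.1749]
orientation: [0.061, 2.518, -0.002]
ft_force: [2.2, -0.4, -0.7]
finger_gap: 0.0006
grasp_force: 0.0
```

```bash
python3 -c "
from h import *
s=st();print(s['joint_positions'].round(2),s['eef_pos'],R.from_rotvec(s['orientation']).as_matrix().round(3))"
```

```text
t 14.63 st [-0.0984 -0.0003] z 0.1749 tz [ 0.583 -0.016 -0.812] ty [0.044 0.999 0.013] F [ 2.2 -0.4 -0.7] gap 0.0006
[-0.21 -0.32  0.18  2.36  0.19  0.48  1.36] [ 0.50894337 -0.04982394  0.17487915] [[-0.811  0.044  0.583]
 [ 0.043  0.999 -0.016]
 [-0.583  0.013 -0.812]]
```

Emit:
arm_command([
  [0, [0.016, 0, 0.034], 0],
  [0, [0.032, -0.001, 0.068], 0],
  [0, [0.048, -0.001, 0.101], 0],
  [0, [0.062, -0.002, 0.13], 0],
  [0, [0.064, -0.002, 0.135], 0],
])

```text
time_s: 15.05
eef_pos: [0.5304, -0.0509, 0.03]
orientation: [0.064, 2.542, -0.011]
ft_force: [0.2, 0.3, 0.2]
finger_gap: 0.0009
grasp_force: 0.0
```

```bash
python3 -c "
from h import *
import cv2
s=st();print(s['joint_positions'].round(2),s['eef_pos'],R.from_rotvec(s['orientation']).as_matrix().round(3))
t=optics.camera('scene')[140:330,240:480,::-1]
cv2.imwrite('pics/s2.png',cv2.resize(t,None,fx=3,fy=3,interpolation=cv2.INTER_CUBIC))"
```

```text
t 15.05 st [-0.0769 -0.0005] z 0.03 tz [ 0.563 -0.022 -0.826] ty [0.048 0.999 0.006] F [0.2 0.3 0.2] gap 0.0009
[-0.13  0.06  0.12  2.42  0.27  0.07  1.25] [ 0.53041359 -0.05088332  0.02999359] [[-0.825  0.048  0.563]
 [ 0.043  0.999 -0.022]
 [-0.564  0.006 -0.826]]
```

View pics/s2.png

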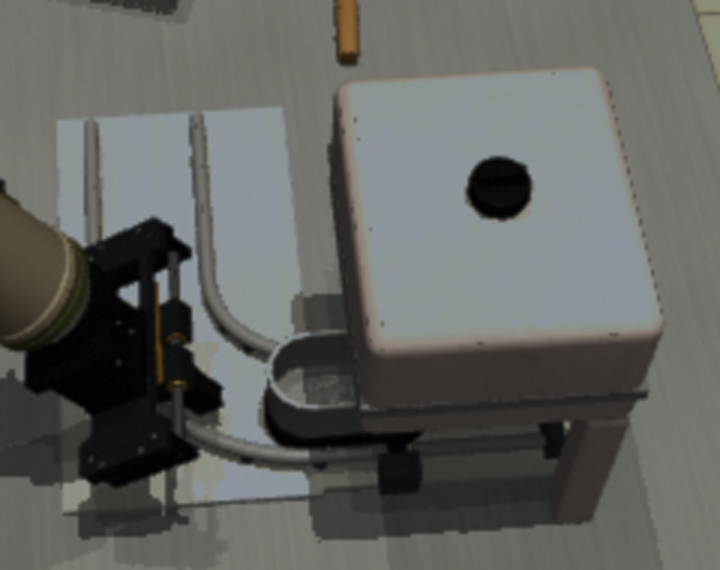

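The scene crop shows the leaned gripper over the lane with its fingers behind the tin's round tail at about (265, 390). The head's front edge is well clear.

Emit:
arm_command([
  [0, [-0.008, 0, 0.006], 0],
  [0, [-0.01, 0, 0.014], 0],
  [0, [-0.0115, 0, 0.022], 0],
  [0, [-0.0115, 0, 0.022], 0],
])

```text
time_s: 15.43
eef_pos: [0.5542, -0.0511, 0.0278]
orientation: [0.06, 2.528, -0.011]
ft_force: [0.1, 0.1, -0.0]
finger_gap: 0.0005
grasp_force: 0.0
```

```bash
python3 -c "
from h import *
s=st();print(s['joint_positions'].round(2),s['eef_pos'],R.from_rotvec(s['orientation']).as_matrix().round(3))"
```

```text
t 15.43 st [-0.0531  0.0002] z 0.0278 tz [ 0.575 -0.021 -0.818] ty [0.045 0.999 0.006] F [ 0.1  0.1 -0. ] gap 0.0005
[ 0.2   0.13 -0.21  2.36  0.79  0.07  0.75] [ 0.554243   -0.05105141  0.02783804] [[-0.817  0.045  0.575]
 [ 0.041  0.999 -0.021]
 [-0.575  0.006 -0.818]]
```

Emit:
arm_command([
  [0, [-0.0075, 0, 0.0067], 0],
  [0, [-0.015, 0, 0.0134], 0],
  [0, [-0.0225, 0, 0.02], 0],
  [0, [-0.03, 0, 0.0267], 0],
  [0, [-0.03, 0, 0.0267], 0],
])

```text
time_s: 15.85
eef_pos: [0.5965, -0.0535, 0.0241]
orientation: [0.061, 2.527, -0.011]
ft_force: [0.3, -0.3, 1.8]
finger_gap: 0.0003
grasp_force: 0.6
```

```bash
python3 -c "
from h import *
s=st();print(s['joint_positions'].round(2),s['eef_pos'],R.from_rotvec(s['orientation']).as_matrix().round(3))"
```

```text
t 15.85 st [-0.0108 -0.0005] z 0.0241 tz [ 0.576 -0.022 -0.817] ty [0.046 0.999 0.006] F [ 0.3 -0.3  1.8] gap 0.0003
[ 0.17  0.21 -0.18  2.26  0.8   0.08  0.75] [ 0.59654509 -0.05345471  0.02413129] [[-0.816  0.046  0.576]
 [ 0.041  0.999 -0.022]
 [-0.576  0.006 -0.817]]
```

Emit:
arm_command([
  [0, [-0.006, 0, 0.0053], 0],
  [0, [-0.012, 0, 0.0106], 0],
  [0, [-0.018, 0, 0.016], 0],
  [0, [-0.024, 0, 0.0213], 0],
  [0, [-0.024, 0, 0.0213], 0],
])

```text
time_s: 16.27
eef_pos: [0.6301, -0.0544, 0.0227]
orientation: [0.06, 2.522, -0.01]
ft_force: [-3.2, 0.7, 14.0]
finger_gap: 0.0004
grasp_force: 6.4
```

```bash
python3 -c "
from h import *
s=st();print(s['joint_positions'].round(2),s['eef_pos'],R.from_rotvec(s['orientation']).as_matrix().round(3))"
```

```text
t 16.27 st [ 0.0228 -0.0002] z 0.0227 tz [ 0.58  -0.021 -0.815] ty [0.045 0.999 0.006] F [-3.2  0.7 14. ] gap 0.0004
[ 0.18  0.28 -0.19  2.19  0.8   0.09  0.77] [ 0.63008242 -0.05443779  0.02273116] [[-0.814  0.045  0.58 ]
 [ 0.041  0.999 -0.021]
 [-0.58   0.006 -0.815]]
```

Emit:
arm_command([
  [0, [-0.0012, 0, -0.0016], 0],
  [0, [-0.0044, 0, 0.0007], 0],
  [0, [-0.0077, 0, 0.003], 0],
  [0, [-0.0077, 0, 0.003], 0],
])

```text
time_s: 16.6
eef_pos: [0.634, -0.0554, 0.0206]
orientation: [0.062, 2.53, -0.011]
ft_force: [-0.1, 1.3, -0.3]
finger_gap: 0.0007
grasp_force: 0.1
```

```bash
python3 -c "
from h import *
s=st()"
```

```text
t 16.6 st [ 0.0268 -0.001 ] z 0.0206 tz [ 0.573 -0.022 -0.819] ty [0.047 0.999 0.006] F [-0.1  1.3 -0.3] gap 0.0007
```

Emit:
arm_command([
  [0, [-0.0016, 0, 0.0011], 0],
  [0, [-0.0033, 0, 0.0023], 0],
  [0, [-0.0049, 0, 0.0034], 0],
  [0, [-0.0049, 0, 0.0034], 0],
])

```text
time_s: 16.93
eef_pos: [0.6398, -0.056, 0.0208]
orientation: [0.062, 2.53, -0.011]
ft_force: [-0.1, 0.7, 0.4]
finger_gap: 0.0003
grasp_force: 0.1
```

```bash
python3 -c "
from h import *
s=st()"
```

```text
t 16.93 st [ 0.0325 -0.0014] z 0.0208 tz [ 0.573 -0.022 -0.819] ty [0.047 0.999 0.006] F [-0.1  0.7  0.4] gap 0.0003
```

Emit:
arm_command([
  [0, [-0.0016, 0, 0.0011], 0],
  [0, [-0.0033, 0, 0.0023], 0],
  [0, [-0.0033, 0, 0.0023], 0],
])

```text
time_s: 17.18
eef_pos: [0.6421, -0.0563, 0.0197]
orientation: [0.063, 2.533, -0.013]
ft_force: [-7.9, -0.1, 2.9]
finger_gap: 0.0003
grasp_force: 4.3
```

Emit:
arm_command([
  [0, [-0.0016, 0, 0.0011], 0],
  [0, [-0.0033, 0, 0.0023], 0],
  [0, [-0.0033, 0, 0.0023], 0],
])

```text
time_s: 17.43
eef_pos: [0.6427, -0.0568, 0.0171]
orientation: [0.063, 2.539, -0.014]
ft_force: [-24.5, 2.4, 7.9]
finger_gap: 0.0004
grasp_force: 12.4
```

```bash
python3 -c "
from h import *
import cv2
s=st()
t=optics.camera('scene')[190:320,290:480,::-1]
cv2.imwrite('pics/s3.png',cv2.resize(t,None,fx=4,fy=4,interpolation=cv2.INTER_CUBIC))"
```

```text
t 17.43 st [ 0.0355 -0.0021] z 0.0171 tz [ 0.566 -0.024 -0.824] ty [0.049 0.999 0.004] F [-24.5   2.4   7.9] gap 0.0004
```

View pics/s3.png

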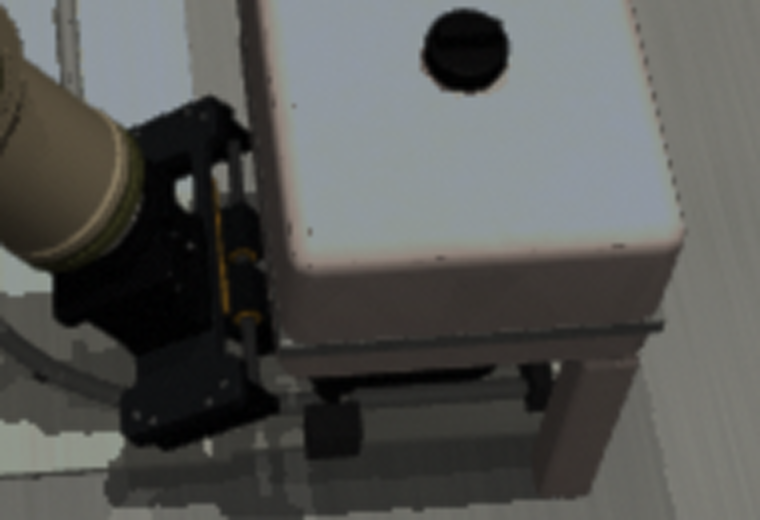

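The fingers met a rigid stop, with force rising to 24 N and almost no travel. The scene crop shows the tin fully under the head, with its edge at about (410, 375). I'll retreat gently and check that it stays put.

Emit:
arm_command([
  [0, [0.007, 0, -0.007], 0],
  [0, [0.014, 0, -0.014], 0],
  [0, [0.022, 0, -0.021], 0],
  [0, [0.029, 0, -0.028], 0],
  [0, [0.036, 0, -0.035], 0],
])

```text
time_s: 17.9
eef_pos: [0.5971, -0.054, 0.0294]
orientation: [0.062, 2.529, -0.012]
ft_force: [1.0, 0.5, -0.4]
finger_gap: 0.0007
grasp_force: 0.0
```

Emit:
arm_command([
  [0, [0.02, 0, -0.02], 0],
  [0, [0.04, 0, -0.04], 0],
  [0, [0.055, 0, -0.06], 0],
  [0, [0.055, 0, -0.08], 0],
  [0, [0.055, 0, -0.1], 0],
])

```text
time_s: 18.32
eef_pos: [0.5123, -0.0552, 0.0608]
orientation: [0.075, 2.531, -0.02]
ft_force: [0.5, -0.6, 0.7]
finger_gap: 0.0005
grasp_force: 0.0
```

```bash
python3 -c "
from h import *
import cv2
s=st()
a=optics.camera('wrist')[:,:,::-1]; b=optics.camera('scene')[190:320,290:480,::-1]
cv2.imwrite('pics/f.png',np.vstack([cv2.resize(b,(480,328),interpolation=cv2.INTER_CUBIC),cv2.resize(a,(480,270))]))"
```

```text
t 18.32 st [-0.0949 -0.0055] z 0.0608 tz [ 0.572 -0.032 -0.82 ] ty [0.058 0.998 0.002] F [ 0.5 -0.6  0.7] gap 0.0005
```

View pics/f.png

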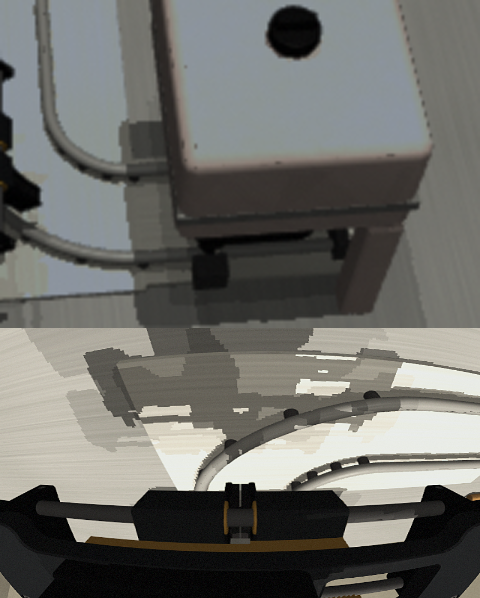

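```bash
python3 -c "
from h import *
i=optics.camera_info('scene')
for p in [(.135,-.035,.028),(.165,-.018,.028),(.075,-.035,.028),(.17,-.055,.04),(.17,-.055,.006)]:
    w=np.r_[to_w(p[:2],S0)[0],p[2],1];c=i['camera_from_world']@w;q=i['intrinsics']@c[:3];q=q[:2]/q[2];print(p,q.round(1),'in crop4',((q-[290,190])*4).round(0))
"
```

```text
(0.135, -0.035, 0.028) [404.5 282.6] in crop4 [458. 370.]
(0.165, -0.018, 0.028) [416.6 275.3] in crop4 [507. 341.]
(0.075, -0.035, 0.028) [378.  284.1] in crop4 [352. 376.]
(0.17, -0.055, 0.04) [422.  287.2] in crop4 [528. 389.]
(0.17, -0.055, 0.006) [419.9 294.1] in crop4 [520. 416.]
```

```bash
python3 -c "
from plant import arm
print(arm.finish_job())"
```

```text
the job is handed in; nothing more can be done
None
```

The tin was pushed round the corner and past the rollers until the fingers met rigid resistance at the end stop (about 25 N), stayed put when the arm backed off, and the job was handed in at about 18 s; the hand-in call gave no verdict.

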